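Load the silver stamping bed and clamp it

TASK

Get the stamping bed ready for the press: swing its two brass latches wide open, and tap every silver blank lengthwise along its channel, on one end and then the other as needed, until its middle line meets the bed's centre line; slide the blanks only, do not pick them up. Then lower the flat brass die plate over the two pins until it lies flush on the ribs, lower the grey pressure plate over the same pins flush on top of it, and last swing both latches fully back over the plates, with the blanks still centred and everything let go. Leave the wire spool, bangle and pliers where they lie.

Things in the scene. Friction and masses are not known exactly. Their poses are not given: they have to be found in the camera images.
- bed: Dark steel stamping bed fixed to the bench, base 200 (x) x 240 (y) x 14 mm, with an ear 137 mm out at each x end for a latch. Origin: centre, on the underside; z up. Five steel ribs run along its y at x = -72, -36, 0, 36, 72 mm, each 7 mm wide, y -50 to +50 mm, tops 23 mm above the bench; between them four open-ended channels 29 mm wide.
- centre_mark (a point): Middle of the bed's centre line, on the rib tops (bed x = y = 0, 23 mm above the bench); same axes as the bed. The line runs along the bed's x and is engraved on rib tops and channel floors. Channels are centred at x = -54, -18, 18, 54 mm, their floor 14 mm above the bench.
- pin_near (a point): Top of the brass locating pin at bed x = -84 mm, y = 0: upright, 8 mm in diameter, top 60 mm above the bench, last 6 mm tapered.
- pin_far (a point): Top of the like pin at bed x = +84 mm, y = 0.
- latch_far (a joint): Angle (rad) of the brass latch at the bed's +x end, about an upright pivot at bed x = 118, y = 28 mm. 0 = closed, its stop: bar along bed -x, over the plates' place. Grows clockwise seen from above; 1.57 = bar along bed +y; stop at 1.75. Stays where left; about 1 N moves it. Bar 14 mm wide, 46 to 54 mm above the bench. Starts nearly closed. Wide open: beyond 1.3; fully back: below 0.15.
- latch_near (a joint): The same for the like latch at the bed's -x end (the first one turned half round): pivot at bed x = -118, y = -28 mm. 0 = closed, bar along bed +x; grows clockwise seen from above; 1.57 = bar along bed -y; stop at 1.75. Starts nearly closed.
- latch_far_knob (a point): Point on the far latch's upright round finger knob, 60 mm from its pivot: knob 12 mm in diameter, 54 to 84 mm above the bench; the point lies on its axis, 72 mm above the bench.
- latch_near_knob (a point): Point on the near latch's upright round finger knob, 60 mm from its pivot: knob 12 mm in diameter, 54 to 84 mm above the bench; the point lies on its axis, 72 mm above the bench.
- blank1: A silver bar blank, 26 mm wide (its x), 120 mm long (its y), 8 mm thick, about 0.24 kg, lying loose in any one of the bed's channels along the bed's y; 3 or 4 blanks are present. Its own middle is marked by a thin dark line. Origin at the centre of its underside. Both ends stand out 10 mm past the ribs when centred.
- blank2: A silver bar blank, 26 mm wide (its x), 120 mm long (its y), 8 mm thick, about 0.24 kg, lying loose in any one of the bed's channels along the bed's y; 3 or 4 blanks are present. Its own middle is marked by a thin dark line. Origin at the centre of its underside. Both ends stand out 10 mm past the ribs when centred.
- blank3: A silver bar blank, 26 mm wide (its x), 120 mm long (its y), 8 mm thick, about 0.24 kg, lying loose in any one of the bed's channels along the bed's y; 3 or 4 blanks are present. Its own middle is marked by a thin dark line. Origin at the centre of its underside. Both ends stand out 10 mm past the ribs when centred.
- blank4: A silver bar blank, 26 mm wide (its x), 120 mm long (its y), 8 mm thick, about 0.24 kg, lying loose in any one of the bed's channels along the bed's y; 3 or 4 blanks are present. Its own middle is marked by a thin dark line. Origin at the centre of its underside. Both ends stand out 10 mm past the ribs when centred.
- die: Flat brass die plate, 192 (x) x 44 (y) x 10 mm, about 0.55 kg, with four dark round patterns on top and no grip: taken by its long edges. Loose on the bench left or right of the bed. Origin: centre of its underside. Holes 11 mm in diameter at x = -84 and +84 mm, y = 0; goes on either way round. On the ribs its underside is 23 mm above the bench, 1 mm clear of the blanks.
- plate: Grey pressure plate, 192 (x) x 76 (y) x 10 mm, about 0.45 kg, loose on the bench on the other side of the bed from the die plate. Origin: centre of its underside. Holes 11 mm in diameter at x = -84 and +84 mm, y = 0; goes on either way round. Dark wooden grip on its middle: 60 (x) x 14 mm (y), 10 to 46 mm above the underside. On the die plate its underside is 33 mm above the bench.
- wire_spool: Bystander: small spool of wire, 64 mm in diameter, 60 mm high, at the far left of the bed.
- bangle: Bystander: plain bangle, 68 mm in diameter, 14 mm high, on the robot's side of the bed.
- pliers: Bystander: small pliers with red handles, about 120 mm long, on the robot's side of the bed.
Things that resemble listed ones, but are neither listed nor needed, are in the scene too. Leave any turquoise look-alike of the blank2 alone.

How it is judged:
By the outcome, as a careful person would: the job done as asked, in the order asked, and still so for the second after the job is handed in, with the robot touching nothing.
Of blank1, blank2, blank3, blank4 only 3 to 4 are there at a start; the rules pass over those that are not, and their reading is None.
At some moment in a run one of blank1, blank2, blank3, blank4, die, plate may be knocked a few centimetres aside while the robot is not near it.
Once in a run the grip may slacken for a moment while it holds something.
It also fails if it takes over 208 s, if anything falls off the work surface, if the arm or the gripper's body presses on something with over 40 N, if the wrist force passes 120 N, or if a joint passes its speed limit or range.

ROBOT

A 6-joint arm with a two-finger parallel gripper is mounted at the origin on the work surface. World frame = base frame: x ahead of the robot, y to its left, z up, the work surface at z = 0. Lengths are in m, angles in degrees, forces in N, time in s.
With the tool pointing down it reaches from about 0.325 to 0.9 m from the base axis. Payload 3.5 kg.
Tool frame: the origin (TCP) lies at the very end of the fingers, on their centre line; the grasp point (between the pads) lies 19 mm behind it (bot.grip_depth is the distance from the TCP to the grasp point, in m); z points along the fingers, y is the direction in which the jaws open and shut (so a half turn about z gives the same grasp; the last joint's range is limited). The gripper opens to 85 mm and grips with 20 to 120 N. Pads are 22 mm wide; open, the fingers measure 114 mm over their backs; the gripper's body (76 mm by 85 mm) begins 54 mm behind the grasp point. The pads swing forward as they close: fully open they stand 13 mm farther back than shut.
Start: joints at [67.758, 15.837, -1.513, 72.651, 0, 84.076], TCP at [0.176, 0.6, 0.231] pointing down, gripper open.
Joint ranges: [-178.77, 178.77], [-48.84, 107.48], [-61.69, 71.31], [-111.58, 123.2], [-90, 87.43], [-180, 180]. Speed limits (degrees/s): [147.25, 147.25, 180, 180, 180, 180].

INTERFACE

Orientations are given as [roll, pitch, yaw] about the fixed x, y, z axes, in that order (R = Rz(yaw) Ry(pitch) Rx(roll)).
In Python, from workcell import bot gives the robot as it stands. Calls block until the motion is done:
- bot.move_ptp(position, orientation): joint-space move of the TCP to a pose.
- bot.movel(position, orientation=None, speed=0.15, force_limit=None): straight line of the TCP; orientation=None keeps the orientation; speed is the mean speed in m/s. With force_limit (N) it stops when the force on the tool has changed by that much, and returns True; else False.
- bot.move_j(angles): joint-space move.
- bot.gripper_to(opening, f_grip=None): opening from 0.0 (shut) to 1.0 (fully open); f_grip is the grip in N (None keeps the last); returns when the fingers have stopped.
- bot.dwell(seconds).
- bot.solve_ik(position, orientation): joint angles nearest the present ones, or None.
- bot.camera(name): name is "scene" or "top" or "wrist"; returns the picture (420x560x3 uint8, red, green, blue); there is no depth.
- bot.camera_model(name): a dict with "fx", "fy", "cx", "cy" (pixels), "k1" (the pictures are not rectified: a ray, as slopes to the right and down, at radius r is drawn at 1 + k1 r^2 times it, then the intrinsics apply), "R" (3x3) and "t" (3): a world point X has camera coordinates R X + t. Camera axes: x right, y down, z forward; pixel columns grow to the right and rows downward; lengths in m; the calibration is good to about 2 mm. A picture is of the moment at which its call begins: read the wrist's pose just before it. camera_model takes no time and is no camera call; for the wrist camera it gives the pose at the moment of the call.
A pose or a line that the arm cannot do raises bot.MotionError and nothing moves.
- bot.close_job(): hands the job in, once; it reports no verdict.
Readings, each from a call of its own:
- bot.get_time(): time.
- bot.get_joint_pos(): joint angles.
- bot.get_qd(): joint speeds.
- bot.get_joint_torque(): joint torques, N m.
- bot.get_ee_pos(): TCP position.
- bot.get_eef_rot(): TCP orientation.
- bot.get_wrist_force(): force on the tool from outside, world axes, zero at the start.
- bot.get_torque(): the same for the moment, N m.
- bot.get_width(): opening from 0.0 (shut) to 1.0 (fully open).
Only numpy, scipy, OpenCV 4.12 (cv2) and the standard library are available. Lean on these libraries where they do the work, as an engineer would, in place of code of your own. Each camera call takes 0.05 s, during which the arm holds its last target.

## Working session

There is one attempt and no reset: what is moved stays moved. The work goes in short steps, each a Python script; the robot and the scene stay as the last script left them, time stands still between calls to the robot, and variables do not carry over. Pictures are saved under pics/ and viewed, and the job is handed in when it is done.

```bash
ls -la; mkdir -p pics; python3 - <<'E'
from workcell import bot
import cv2,numpy as np
for n in ["scene","top","wrist"]:
    m=bot.camera_model(n); im=bot.camera(n)
    cv2.imwrite(f"pics/{n}0.png",im[:,:,::-1])
    print(n,{k:(np.round(v,4).tolist() if hasattr(v,'__len__') else v) for k,v in m.items()})
print(bot.get_time(),bot.get_ee_pos(),bot.get_eef_rot(),bot.get_width(), bot.grip_depth)
E
```

```text
total 12
drwxr-xr-x  3 agent agent 4096 Dec  6 07:28 .
drwxr-xr-x 23 root  root  4096 Dec  6 07:28 ..
drwxr-xr-x  2 agent agent 4096 Dec  6 07:28 pics
scene {'fx': 402.61953577060103, 'fy': 402.61953577060103, 'cx': 281.8493346236412, 'cy': 217.18008948824402, 'k1': -0.06501310272969012, 'R': [[0.4808, 0.8768, -0.0087], [0.6282, -0.3514, -0.6942], [-0.6117, 0.3283, -0.7197]], 't': [-0.267, -0.3077, 1.2703]}
top {'fx': 469.7987798034555, 'fy': 469.7987798034555, 'cx': 272.6952890528458, 'cy': 214.3624492465502, 'k1': 0.0023978681232502312, 'R': [[0.0103, -0.9999, 0.0056], [-0.9874, -0.0111, -0.1578], [0.1578, -0.004, -0.9875]], 't': [-0.0073, 0.5884, 0.9116]}
wrist {'fx': 354.066565210484, 'fy': 354.066565210484, 'cx': 281.8284893542195, 'cy': 204.75090408934335, 'k1': -0.07947179509092615, 'R': [[0.2803, 0.9599, -0.0032], [0.9071, -0.2638, 0.3279], [0.3139, -0.0948, -0.9447]], 't': [-0.6234, -0.0428, 0.38]}
0.15 [0.17538639 0.59924807 0.23039277] [-1.79899315e+02 -8.90273182e-03  1.63683068e+02] 0.9997516950002518 0.0187
```

View pics/top0.png

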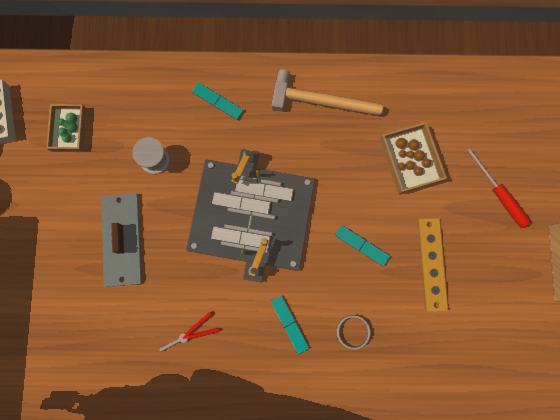

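View pics/scene0.png

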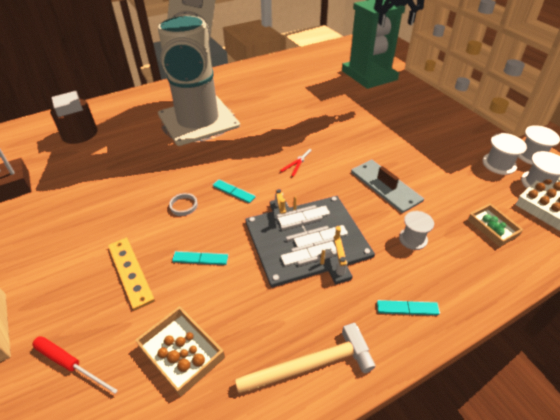

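View pics/wrist0.png

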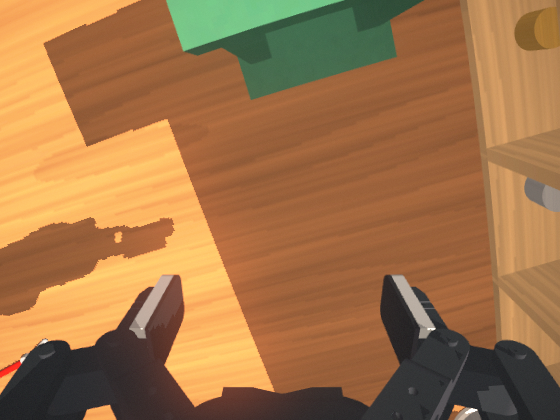

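The top view shows the bed at about (252,215), with the far latch at (245,165) and the near latch at (260,262). Three silver blanks are at (265,190), (241,204) and (241,238). The brass die is at (432,265) and the grey plate is at (122,240). Turquoise look-alikes lie at (218,100), (362,245) and (290,325), and the spool, bangle and pliers are also visible. Next I'll take closer crops and write the helpers.

```bash
cat > h.py <<'E'
from workcell import bot
import cv2,numpy as np
from scipy.optimize import least_squares
def undist(m,uv):
    K=np.array([[m['fx'],0,m['cx']],[0,m['fy'],m['cy']],[0,0,1]],float)
    return cv2.undistortPointsIter(np.array(uv,float).reshape(-1,1,2),K,np.array([m['k1'],0,0,0.]),None,None,(3,100,1e-12)).reshape(-1,2)
def rays(m,uv):
    n=undist(m,uv); R=np.array(m['R']);t=np.array(m['t'])
    d=np.c_[n,np.ones(len(n))]@R; d/=np.linalg.norm(d,axis=1)[:,None]
    return -R.T@t,d
def onplane(m,uv,z):
    c,d=rays(m,uv); return c+d*((z-c[2])/d[:,2])[:,None]
def tri(obs):
    A=np.zeros((3,3));b=np.zeros(3)
    for m,uv in obs:
        c,d=rays(m,[uv]);P=np.eye(3)-np.outer(d[0],d[0]);A+=P;b+=P@c
    X=np.linalg.solve(A,b)
    r=[np.linalg.norm((np.eye(3)-np.outer(rays(m,[uv])[1][0],rays(m,[uv])[1][0]))@(X-rays(m,[uv])[0])) for m,uv in obs]
    return X,max(r)
def proj(m,X):
    X=np.atleast_2d(np.array(X,float))
    K=np.array([[m['fx'],0,m['cx']],[0,m['fy'],m['cy']],[0,0,1]],float)
    rv,_=cv2.Rodrigues(np.array(m['R']))
    return cv2.projectPoints(X.reshape(-1,1,3),rv,np.array(m['t'],float),K,np.array([m['k1'],0,0,0.]))[0].reshape(-1,2)
def snap(n,tag):
    m=bot.camera_model(n);im=bot.camera(n)[:,:,::-1].copy()
    cv2.imwrite(f"pics/{tag}.png",im);np.save(f"pics/{tag}.npy",m,allow_pickle=True);return m,im
def load(tag):
    return np.load(f"pics/{tag}.npy",allow_pickle=True).item(),cv2.imread(f"pics/{tag}.png")
def crop(im,x0,y0,x1,y1,s,out):
    cv2.imwrite(f"pics/{out}.png",cv2.resize(im[y0:y1,x0:x1],None,fx=s,fy=s,interpolation=cv2.INTER_CUBIC))
E
python3 - <<'E'
from h import *
m=bot.camera_model("top")
for n,uv in dict(bed=(252,215),die=(432,265),plate=(122,240),spool=(150,155),c1=(210,165),c2=(315,180),c3=(298,268),c4=(192,245)).items(): print(n,onplane(m,[uv],0.014).round(3))
im=cv2.imread("pics/top0.png");crop(im,180,140,330,290,4,"c_top")
im=cv2.imread("pics/scene0.png");crop(im,230,180,390,300,4.5,"c_scene")
E
```

```text
bed [[0.592 0.043 0.014]]
die [[ 0.491 -0.333  0.014]]
plate [[0.536 0.313 0.014]]
spool [[0.72  0.264 0.014]]
c1 [[0.699 0.134 0.014]]
c2 [[ 0.669 -0.091  0.014]]
c3 [[ 0.482 -0.055  0.014]]
c4 [[0.527 0.167 0.014]]
```

View pics/c_top.png

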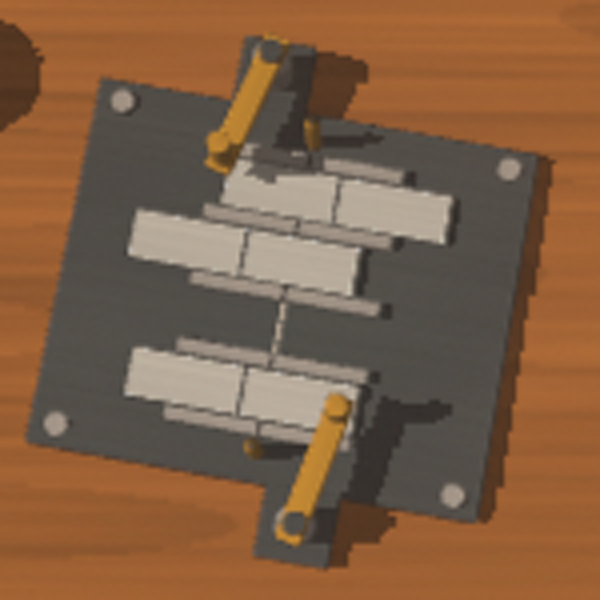

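View pics/c_scene.png

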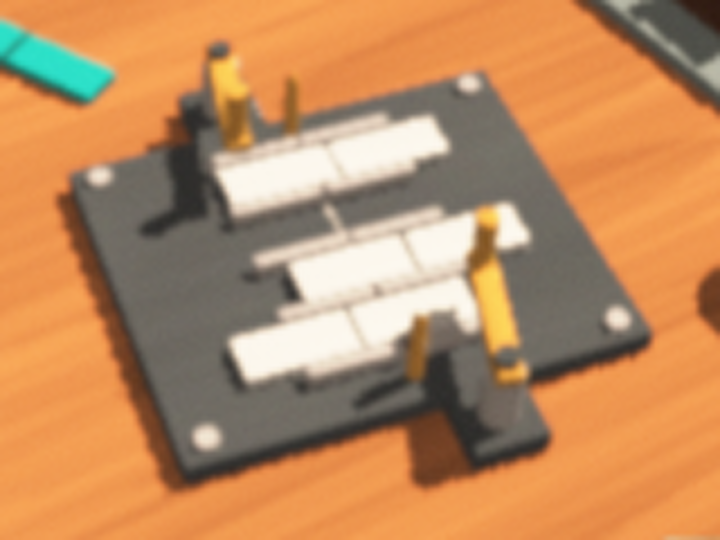

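```bash
python3 - <<'E'
from h import *
m=bot.camera_model("wrist");c=-np.array(m['R']).T@np.array(m['t']);p=np.array(bot.get_ee_pos());print(c-p,c)
# camera offset in tool frame
yaw=np.radians(bot.get_eef_rot()[2]);tx=np.array([np.cos(yaw),np.sin(yaw),0]);ty=np.array([np.sin(yaw),-np.cos(yaw),0])
print((c-p)@tx,(c-p)@ty)
bot.move_ptp([0.56,0.05,0.30],[180,0,180]); 
snap("wrist","w1");print(bot.get_time(),bot.get_joint_pos())
bot.movel([0.61,0.11,0.30],[180,0,180],speed=0.3); snap("wrist","w2"); print(bot.get_time())
E
```

```text
[-0.08106399  0.02400765  0.14077302] [0.0943224  0.62325572 0.3711658 ]
0.084543877630796 0.00026571743412365066
2.6 [-1.41389507e+00  7.84157723e+00 -3.17420778e+00  7.89977371e+01
  9.47463301e-03 -1.48011785e+00]
3.0583
```

View pics/w1.png

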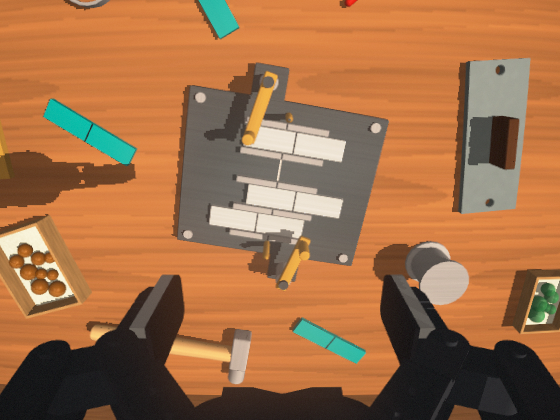

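View pics/w2.png

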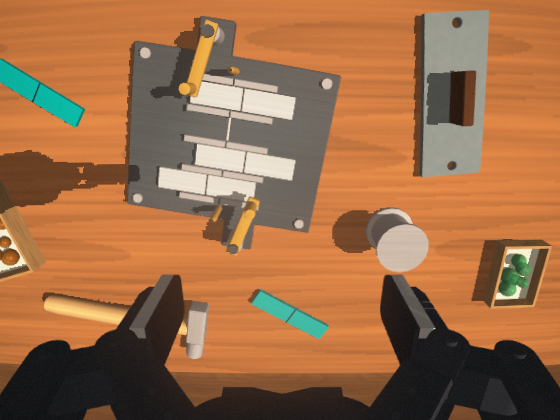

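```bash
python3 - <<'E'
from h import *
_,im=load("w1");crop(im,170,55,395,300,3,"c_w1")
_,im=load("w2");crop(im,115,10,345,260,3,"c_w2")
E
```

```text
(no output)
```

View pics/c_w1.png

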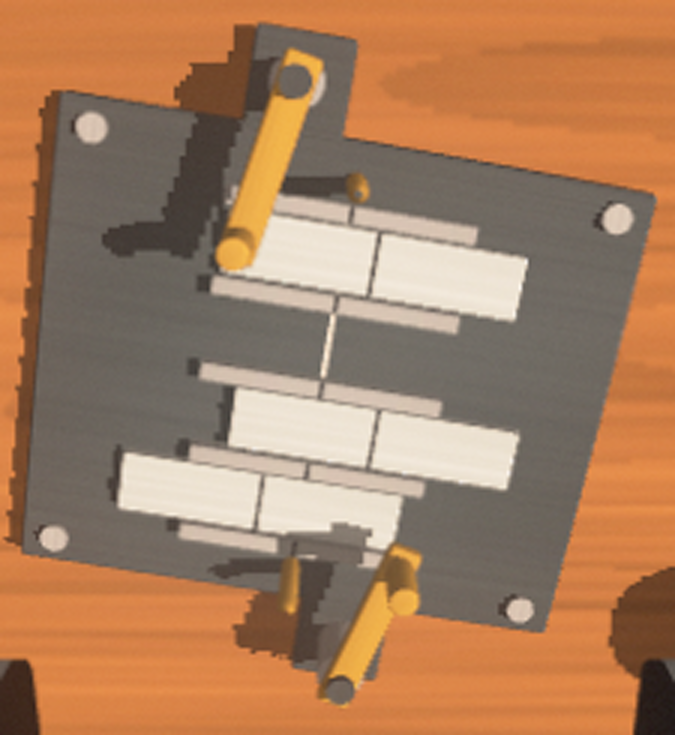

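View pics/c_w2.png

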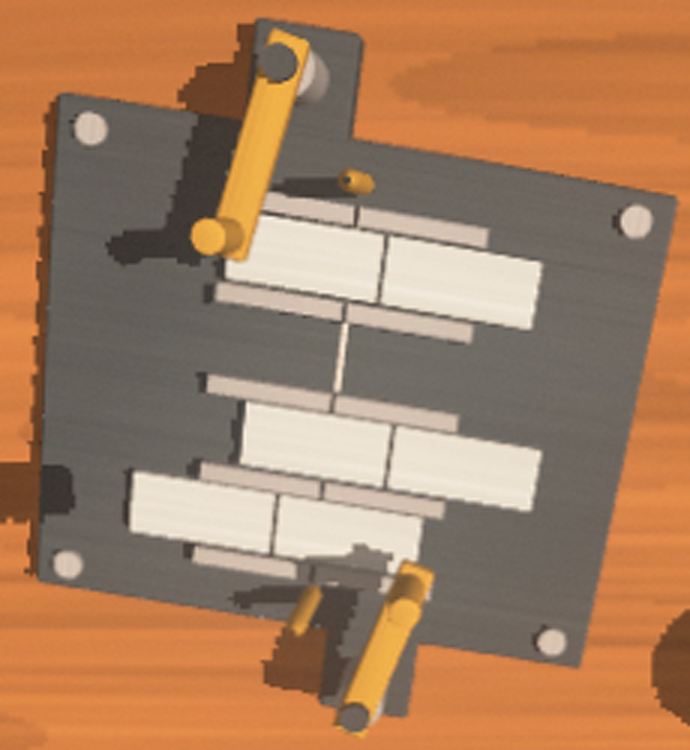

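```bash
python3 - <<'E'
from h import *
m1,_=load("w1");m2,_=load("w2")
P=dict(s_a=((91,127),(90,128)),s_b=((617,219),(635,221)),s_c=((519,610),(551,641)),s_d=((53,538),(67,564)),
rm72=((352,213),(357,215)),rm36=((336,303),(345,313)),r0=((322,388),(333,402)),r36=((307,471),(322,490)),
pivn=((295,82),(278,63)),pivf=((341,689),(355,716)),knobn=((234,250),(209,237)),knobf=((404,600),(405,614)),
pinf=((289,602),(300,626)),pinn=((361,187),(347,182)))
X={}
for k,(a,b) in P.items():
    a=((a[0]+.5)/3-.5+170,(a[1]+.5)/3-.5+55);b=((b[0]+.5)/3-.5+115,(b[1]+.5)/3-.5+10)
    X[k],r=tri([(m1,a),(m2,b)]);print(k,X[k].round(4),round(r*1000,2))
print("screw ctr",np.mean([X[k] for k in('s_a','s_b','s_c','s_d')],0))
d=X['r36']-X['rm72'];print("yaw x",np.degrees(np.arctan2(d[1],d[0])),np.linalg.norm(d))
d=X['s_d']-X['s_c'];print(np.linalg.norm(d),np.degrees(np.arctan2(d[1],d[0])))
d=X['s_c']-X['s_b'];print(np.linalg.norm(d),np.degrees(np.arctan2(d[1],d[0])))
d=X['s_d']-X['s_a'];print(np.linalg.norm(d),np.degrees(np.arctan2(d[1],d[0])))
d=X['s_a']-X['s_b'];print(np.linalg.norm(d),np.degrees(np.arctan2(d[1],d[0])))
E
```

```text
s_a [ 0.4904 -0.0451  0.0147] 0.03
s_b [0.5253 0.1617 0.0154] 0.05
s_c [0.6979 0.1324 0.0163] 0.17
s_d [ 0.6637 -0.0739  0.0158] 0.03
rm72 [0.5233 0.0562 0.0195] 0.19
rm36 [0.5599 0.0499 0.0159] 0.39
r0 [0.5942 0.0443 0.0204] 0.25
r36 [0.6302 0.0381 0.0207] 0.01
pivn [0.4742 0.0358 0.0551] 0.07
pivf [0.7148 0.0525 0.0551] 0.05
knobn [0.5298 0.0149 0.0768] 0.75
knobf [0.6626 0.0761 0.0764] 0.42
pinf [0.6802 0.0306 0.0439] 0.35
pinn [0.5115 0.0582 0.0519] 1.49
screw ctr [0.59433248 0.04380965 0.01556705]
yaw x -9.649184365901888 0.10843414730568562
0.20913222348565386 -99.4188904535163
0.17502580750320154 -9.638453198891263
0.17559568084207125 -9.434975512060726
0.20975473686147128 -99.57470337641047
```

```bash
cat >> h.py <<'E'
BC=np.array([0.5944,0.0440]);BY=-9.5
def B(x,y,z=0.):
    a=np.radians(BY);return [BC[0]+(np.cos(a)*x-np.sin(a)*y)/1000,BC[1]+(np.sin(a)*x+np.cos(a)*y)/1000,z]
def inB(X):
    a=np.radians(BY);d=(np.array(X)[...,:2]-BC)*1000;return np.stack([np.cos(a)*d[...,0]+np.sin(a)*d[...,1],-np.sin(a)*d[...,0]+np.cos(a)*d[...,1]],-1)
def O(yaw_bed): 
    return [180,0,(yaw_bed+BY+180)%360-180]
def K(side,th):
    s=-1 if side=="near" else 1
    return s*118-s*60*np.cos(th), s*28+s*60*np.sin(th)
E
cat > latch.py <<'E'
from h import *
def swing(side,th0,th1,z=0.064,op=0.3,n=8):
    x,y=K(side,th0)
    bot.gripper_to(op)
    bot.move_ptp(B(x,y,0.13),O(180-np.degrees(th0)))
    hit=bot.movel(B(x,y,z),O(180-np.degrees(th0)),speed=0.12,force_limit=8)
    print("down hit",hit,bot.get_ee_pos()[2])
    if hit: return True
    for th in np.linspace(th0,th1,n+1)[1:]:
        x,y=K(side,th)
        h=bot.movel(B(x,y,z),O(180-np.degrees(th)),speed=0.1,force_limit=12)
        if h: print("hit at",th); break
    print("force",np.round(bot.get_wrist_force(),1))
    p=bot.get_ee_pos()
    bot.movel([p[0],p[1],0.13],speed=0.2)
E
python3 - <<'E'
from latch import *
print(inB(np.array([[0.5298,0.0149],[0.6626,0.0761]])),K("near",.2),K("far",.26))
swing("near",0.2,1.62)
print(bot.get_time(),bot.get_width()); snap("top","t1")
_,im=load("t1");crop(im,180,140,330,290,4,"c_t1")
E
```

```text
[[-58.91116453 -39.36298634]
 [ 61.96664988  42.91601453]] (np.float64(-59.196005329525505), np.float64(-39.92015984770367)) (np.float64(60.01660131192921), np.float64(43.4248331135293))
down hit False 0.06481123598392663
force [ 0.9 -0.6  0.6]
8.2917 0.2995800454698488
```

View pics/c_t1.png

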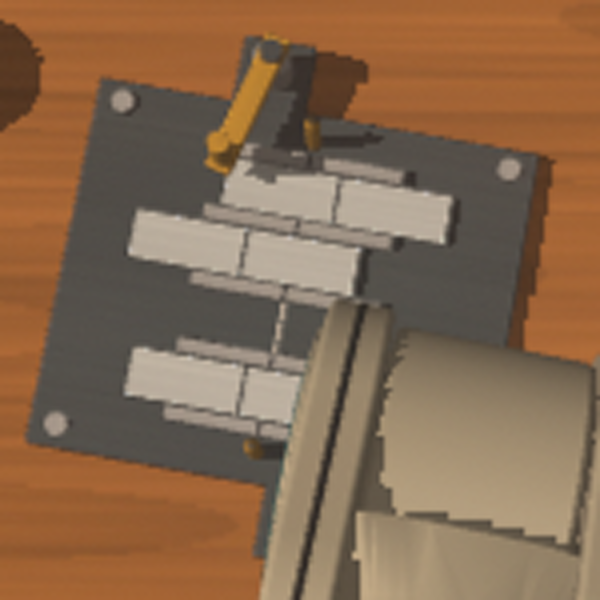

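The arm hides the near latch in this view. I'll swing the far latch and then look from the wrist.

```bash
python3 - <<'E'
from latch import *
swing("far",0.26,1.62)
bot.move_ptp([0.56,0.05,0.28],O(180)); snap("wrist","w3")
snap("top","t2")
print(bot.get_time())
E
```

```text
down hit False 0.06451752804923455
force [-0.8  0.6  1. ]
14.95
```

View pics/w3.png

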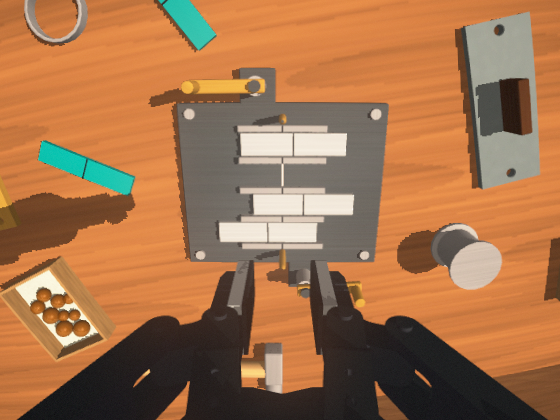

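```bash
cat > meas.py <<'E'
from h import *
YS=np.arange(-115,115.01,0.25)
def prof(m,im,x,z,w):
    g=cv2.GaussianBlur(im,(0,0),0.6).astype(np.float32)
    g=cv2.cvtColor(g,cv2.COLOR_BGR2HSV)
    out=[]
    for dx in np.linspace(-w,w,7):
        uv=proj(m,[B(x+dx,y,z) for y in YS]).astype(np.float32)
        v=cv2.remap(g,uv[:,0].reshape(1,-1),uv[:,1].reshape(1,-1),cv2.INTER_LINEAR,borderMode=cv2.BORDER_CONSTANT)[0]
        out.append(v)
    return np.median(np.array(out),0)  # H,S,V
def seg(p,thr):
    b=(p[:,2]>thr)
    idx=np.where(b)[0]
    if len(idx)<20: return None
    # outer edges w/ subpixel
    def cross(i,j): 
        a,c=p[i,2],p[j,2]; return YS[i]+(YS[j]-YS[i])*(thr-a)/(c-a+1e-9)
    i0,i1=idx[0],idx[-1]
    lo=cross(i0-1,i0) if i0>0 else YS[0]; hi=cross(i1,i1+1) if i1<len(YS)-1 else YS[-1]
    return lo,hi
def midline(p,lo,hi):
    k=(YS>(lo+hi)/2-8)&(YS<(lo+hi)/2+8); v=p[k,2]; w=np.clip(np.median(v)-v-8,0,None)
    return (w*YS[k]).sum()/w.sum() if w.sum()>0 else np.nan
def measure(m,im,verbose=True,thr=None):
    r=[]
    for x in (-72,-36,0,36,72):
        p=prof(m,im,x,0.023,1.5); s=seg(p,110)
        if s is None: continue
        r.append((x,*[round(float(v),1) for v in s],round(float(midline(p,*s)),2)))
    if verbose: print("ribs x,lo,hi,mark:",r)
    out={}
    for x in (-54,-18,18,54):
        p=prof(m,im,x,0.022,7); s=seg(p,150)
        if s is None: continue
        out[x]=(round(float(s[0]),1),round(float(s[1]),1),round(float(sum(s)/2),2),round(float(midline(p,*s)),2))
    if verbose: print("blanks:",out)
    return r,out
E
python3 - <<'E'
from meas import *
for t in ("w1","w3","t2"): measure(*load(t))
E
```

```text
ribs x,lo,hi,mark: [(-72, -48.6, 115.0, nan), (-36, -50.6, 115.0, nan), (0, -50.7, 115.0, nan), (36, -96.0, 115.0, 1.72), (72, -114.4, 115.0, -0.07)]
blanks: {-54: (-47.9, 72.4, 12.23, 12.3), 18: (-34.7, 85.1, 25.2, 24.89), 54: (-77.7, 42.5, -17.58, -17.99)}
ribs x,lo,hi,mark: [(-72, -114.3, 115.0, -0.14), (-36, -114.5, 115.0, -0.13), (0, -113.7, 115.0, -0.1), (36, -114.6, 115.0, -0.14), (72, -115.0, 115.0, -0.11)]
blanks: {-54: (-47.2, 72.5, 12.65, 12.19), 18: (-34.8, 85.1, 25.14, 24.86), 54: (-77.6, 42.5, -17.56, -17.71)}
ribs x,lo,hi,mark: [(-72, -48.2, 115.0, nan), (-36, -48.3, 115.0, 25.54), (0, -48.3, 115.0, 25.68), (36, -5.8, 115.0, 46.75), (72, -48.3, 115.0, 27.24)]
blanks: {-54: (-44.7, 115.0, 35.13, nan), -18: (92.0, 115.0, 103.5, nan), 18: (106.8, 115.0, 110.88, nan), 54: (-74.9, 36.9, -19.01, -14.35)}
```

```bash
cat > push.py <<'E'
from meas import *
def push(x,end_now,tcp_target,z=0.017,speed=0.06):
    """end_now: current y of the end to push; tcp_target: TCP y at end of push"""
    s=np.sign(end_now); y0=end_now+s*32
    bot.move_ptp(B(x,y0,0.10),O(180))
    h=bot.movel(B(x,y0,z),O(180),speed=0.12,force_limit=6)
    if h: print("touched down",bot.get_ee_pos()); bot.movel(B(x,y0,0.1)); return
    h=bot.movel(B(x,tcp_target,z),O(180),speed=speed,force_limit=15)
    p=inB(bot.get_ee_pos());print("ch",x,"hit",h,"tcp",p.round(2),"F",np.round(bot.get_wrist_force(),1))
    bot.movel(B(x,p[1]+s*15,z),O(180),speed=0.15)
    bot.movel(B(x,p[1]+s*15,0.1),O(180),speed=0.25)
def look(tag,z=0.28,xy=(-30,0)):
    bot.move_ptp(B(*xy,z),O(180)); m,im=snap("wrist",tag); return measure(m,im)
E
python3 - <<'E'
from push import *
bot.gripper_to(0.0)
push(-54,72.5,60+19)
push(18,85,60+19)
push(54,-77.7,-60-19)
look("w4");print(bot.get_time())
E
```

```text
ch -54 hit False tcp [-53.97  78.53] F [-0.6  1.3 -0.5]
ch 18 hit False tcp [17.85 78.53] F [0.  0.3 0.2]
ch 54 hit False tcp [ 53.9 -78.5] F [-0.3  0.4  0.2]
ribs x,lo,hi,mark: [(-72, -114.1, 115.0, 0.06), (-36, -114.5, 115.0, 0.11), (0, -60.9, 115.0, nan), (36, -114.0, 115.0, 0.11), (72, -115.0, 115.0, 0.17)]
blanks: {-54: (-49.0, 70.7, 10.84, 10.64), 18: (-48.8, 71.0, 11.12, 10.82), 54: (-71.1, 48.8, -11.15, -11.67)}
25.0833
```

View pics/w4.png

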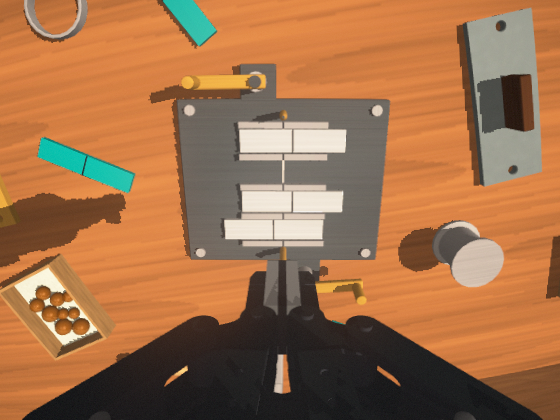

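```bash
python3 - <<'E'
from push import *
push(-54,70.7,68.6,speed=0.05)
push(18,71,68.4,speed=0.05)
push(54,-71.3,-67.8,speed=0.05)
look("w5",z=0.2,xy=(-20,0));print(bot.get_time())
E
```

```text
ch -54 hit False tcp [-54.12  68.2 ] F [ 0.2 -0.3 -0.6]
ch 18 hit False tcp [17.89 68.04] F [-0.7 -0.4  0.3]
ch 54 hit False tcp [ 53.84 -67.43] F [-0.3  0.  -0.2]
ribs x,lo,hi,mark: [(-72, -113.1, 115.0, 0.09), (-36, -113.7, 115.0, 0.15), (0, -112.9, 115.0, 0.17), (36, -113.4, 115.0, 0.23), (72, -115.0, 115.0, -0.83)]
blanks: {-54: (-58.5, 60.9, 1.22, 1.0), 18: (-58.9, 60.8, 0.98, 0.69), 54: (-60.4, 59.3, -0.57, -0.74)}
35.0667
```

View pics/w5.png

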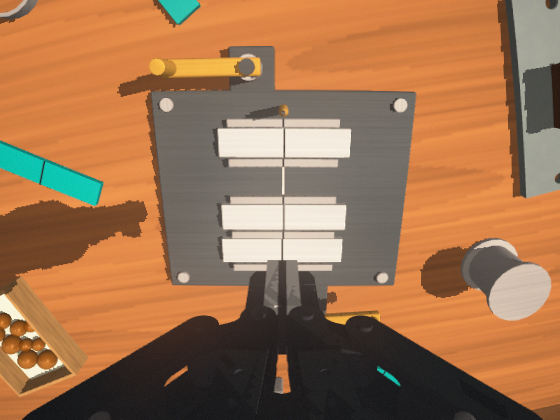

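```bash
python3 - <<'E'
from push import *
push(-54,61,67.7,speed=0.05)
push(18,61,67.8,speed=0.05)
push(54,-61,-66.95,speed=0.05)
look("w6",z=0.2,xy=(-20,0))
snap("top","t3");snap("scene","s3");print(bot.get_time())
E
```

```text
ch -54 hit False tcp [-53.99  67.37] F [1.1 0.2 0.6]
ch 18 hit False tcp [18.03 67.45] F [-0.2 -0.1 -0.1]
ch 54 hit False tcp [ 53.9  -66.63] F [-0.1  0.   0.3]
ribs x,lo,hi,mark: [(-72, -113.3, 115.0, 0.07), (-36, -113.6, 115.0, 0.15), (0, -112.4, 115.0, 0.15), (36, -113.5, 115.0, 0.23), (72, -115.0, 115.0, -0.82)]
blanks: {-54: (-58.9, 60.6, 0.85, 0.67), 18: (-59.8, 59.9, 0.01, -0.28), 54: (-59.3, 60.4, 0.57, 0.28)}
44.3333
```

View pics/t3.png

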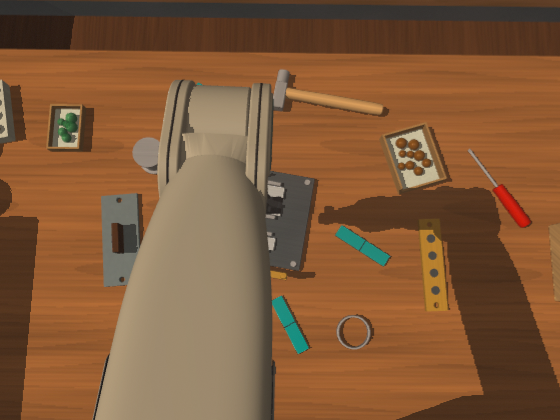

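View pics/s3.png

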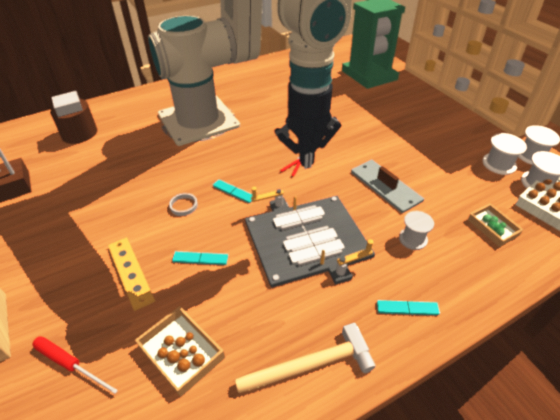

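Blank residuals are now within about 0.6 mm of the centre line. In the top view the die is still at (432,265) with its four dark patterns, and nothing else in view is a brass plate. Next I'll look at it close up from two positions.

```bash
python3 - <<'E'
from h import *
bot.gripper_to(0.62)
bot.move_ptp([0.50,-0.36,0.24],[180,0,180]); snap("wrist","d1")
bot.movel([0.50,-0.31,0.20],[180,0,180],speed=0.25); snap("wrist","d2"); print(bot.get_time())
a=load("d1")[1];b=load("d2")[1]
E
```

```text
46.925
```

View pics/d1.png

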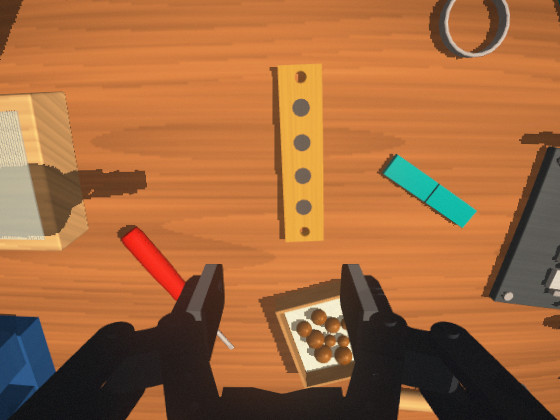

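View pics/d2.png

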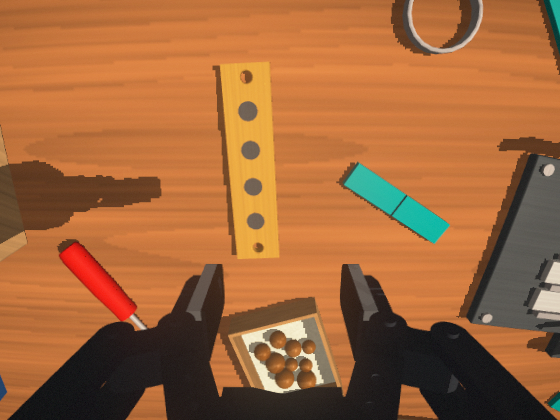

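```bash
cat > diem.py <<'E'
from h import *
def brass(im):
    h=cv2.cvtColor(im,cv2.COLOR_BGR2HSV)
    m=cv2.inRange(h,(17,120,120),(28,255,255))
    m=cv2.morphologyEx(m,cv2.MORPH_OPEN,np.ones((3,3)))
    cs,_=cv2.findContours(m,cv2.RETR_EXTERNAL,cv2.CHAIN_APPROX_NONE)
    return max(cs,key=cv2.contourArea)
def spots(im):
    c=brass(im);hull=cv2.convexHull(c);mk=np.zeros(im.shape[:2],np.uint8);cv2.drawContours(mk,[hull],-1,255,-1)
    mk=cv2.erode(mk,np.ones((5,5)))
    h=cv2.cvtColor(im,cv2.COLOR_BGR2HSV);s=((h[:,:,1]<90)&(mk>0)).astype(np.uint8)
    n,_,st,ce=cv2.connectedComponentsWithStats(s)
    L=[ce[i] for i in range(1,n) if st[i,4]>60]
    return hull,sorted(L,key=lambda p:p[1])
E
python3 - <<'E'
from diem import *
o=[]
for t in("d1","d2"):
    m,im=load(t);hull,S=spots(im);r=cv2.minAreaRect(hull);box=cv2.boxPoints(r);print(t,np.round(S,1).tolist(),np.round(box,1).tolist());o.append((m,S,cv2.approxPolyDP(hull,6,True).reshape(-1,2)))
    print(o[-1][2].tolist())
    W=onplane(m,S,0.010);print(W.round(4).tolist())
X=[]
for a,b in zip(o[0][1],o[1][1]):
    x,r=tri([(o[0][0],a),(o[1][0],b)]);X.append(x);print(x.round(4),round(r*1e3,2))
X=np.array(X);print("ctr",X.mean(0));d=X[-1]-X[0];print(np.degrees(np.arctan2(d[1],d[0])),np.linalg.norm(d),np.linalg.norm(np.diff(X,axis=0),axis=1))
for (m,S,q) in o: print(onplane(m,q.astype(float),0.010).round(4).tolist())
E
```

```text
d1 [[300.7, 107.0], [301.6, 142.3], [302.4, 175.5], [303.4, 206.9]] [[277.70001220703125, 64.5], [321.0, 63.70000076293945], [323.8999938964844, 240.5], [280.6000061035156, 241.1999969482422]]
[[321, 64], [322, 239], [286, 241], [278, 66]]
[[0.4391, -0.3402, 0.01], [0.4751, -0.3386, 0.01], [0.5109, -0.337, 0.01], [0.5468, -0.3352, 0.01]]
d2 [[247.3, 110.6], [250.1, 149.9], [252.7, 186.5], [255.2, 220.9]] [[219.6999969482422, 63.70000076293945], [268.70001220703125, 61.20000076293945], [278.8999938964844, 256.70001220703125], [229.8000030517578, 259.20001220703125]]
[[268, 62], [278, 256], [238, 258], [220, 65]]
[[0.4392, -0.34, 0.01], [0.4753, -0.3383, 0.01], [0.511, -0.3367, 0.01], [0.5468, -0.335, 0.01]]
[ 0.4392 -0.3401  0.0089] 0.08
[ 0.4754 -0.3385  0.0084] 0.12
[ 0.5115 -0.3369  0.0079] 0.07
[ 0.5473 -0.3351  0.0086] 0.05
ctr [ 0.49338288 -0.33765857  0.00845047]
2.649208859017322 0.10823699104735307 [0.03626897 0.03614056 0.03584259]
[[0.3974, -0.3208, 0.01], [0.5859, -0.313, 0.01], [0.5884, -0.3543, 0.01], [0.3995, -0.3632, 0.01]]
[[0.3973, -0.3209, 0.01], [0.586, -0.3122, 0.01], [0.5886, -0.354, 0.01], [0.3997, -0.3632, 0.01]]
```

```bash
python3 - <<'E'
from h import *
o=[180,0,-177.35]; p=[0.4930,-0.3376]
bot.move_ptp(p+[0.08],o)
h=bot.movel(p+[0.02],o,speed=0.12,force_limit=6); print(h,bot.get_ee_pos())
h=bot.movel(p+[-0.012],o,speed=0.025,force_limit=4); z=bot.get_ee_pos()[2]; print("touch",h,z,bot.get_wrist_force().round(1))
bot.movel(p+[z+0.002],o,speed=0.03); print(bot.get_ee_pos())
bot.gripper_to(0.3,f_grip=80); print("w",bot.get_width(),bot.get_wrist_force().round(1),bot.get_time())
snap("wrist","g1")
E
```

```text
False [ 0.49403944 -0.33825579  0.02127779]
touch True -0.003526024506284177 [ 0.2 -0.2  3.7]
[ 0.49303517 -0.33764836 -0.00160465]
w 0.48787287551573216 [-1.   1.7  5.4] 49.5333
```

View pics/g1.png

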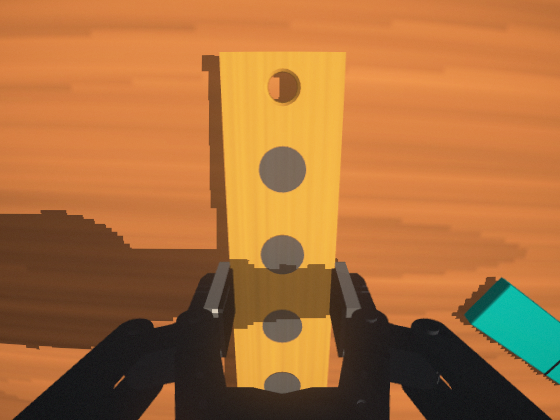

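```bash
python3 - <<'E'
from h import *
p=bot.get_ee_pos();o=[180,0,-177.35]
bot.movel([p[0],p[1],0.05],o,speed=0.1); bot.movel([p[0],p[1],0.16],o,speed=0.2)
print("w",bot.get_width(),bot.get_wrist_force().round(1))
print(bot.get_ee_pos(),bot.get_eef_rot());snap("wrist","g2")
E
```

```text
w 0.48697953751134077 [ 0.2  0.4 -6.4]
[ 0.49194571 -0.33662537  0.15839027] [ 1.79889631e+02 -1.17623158e-01 -1.77348431e+02]
```

View pics/g2.png

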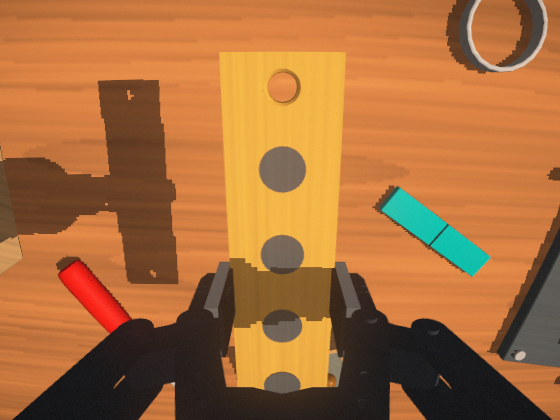

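```bash
cat > inhand.py <<'E'
from diem import *
from scipy.spatial.transform import Rotation as Rn
def inhand(tag,top,ee,rot):
    m,im=load(tag); h=cv2.cvtColor(im,cv2.COLOR_BGR2HSV)
    br=cv2.inRange(h,(17,100,60),(28,255,255))
    g=((h[:,:,1]<110)).astype(np.uint8)
    n,_,st,ce=cv2.connectedComponentsWithStats(g)
    S=[ce[i] for i in range(1,n) if 600<st[i,4]<3000 and 0.75<st[i,2]/st[i,3]<1.5 and 240<ce[i][0]<330 and ce[i][1]<300]
    S=sorted(S,key=lambda p:p[1]); print(np.round(S,1).tolist())
    W=onplane(m,S,ee[2]+top); T=Rn.from_euler('xyz',rot,degrees=True).as_matrix()
    return (W-np.array(ee))@T*1000
E
python3 - <<'E'
from inhand import *
ee=bot.get_ee_pos();rot=bot.get_eef_rot()
print(inhand("g2",0.0118,ee,rot).round(2))
m,_=load("g2");W=onplane(m,[(283.3,87),(282.5,169),(282,255)],ee[2]+.0118);T=Rn.from_euler('xyz',rot,degrees=True).as_matrix();print(((W-ee)@T*1000).round(2))
E
```

```text
[[282.0, 169.0], [281.9, 254.3]]
[[ 53.22  -0.56 -11.62]
 [ 17.63  -0.59 -11.74]]
[[ 82.77  -0.14 -11.52]
 [ 53.24  -0.38 -11.62]
 [ 17.31  -0.54 -11.74]]
```

```bash
python3 - <<'E'
from h import *
_,a=snap("top","t4");_,b=snap("scene","s4")
crop(a,180,140,330,290,4,"c_t4");crop(b,230,170,400,300,4,"c_s4")
E
```

```text
(no output)
```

View pics/c_t4.png

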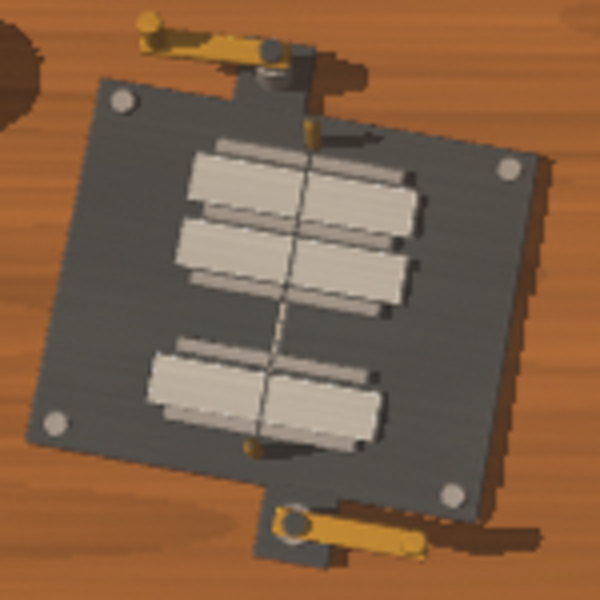

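View pics/t4.png

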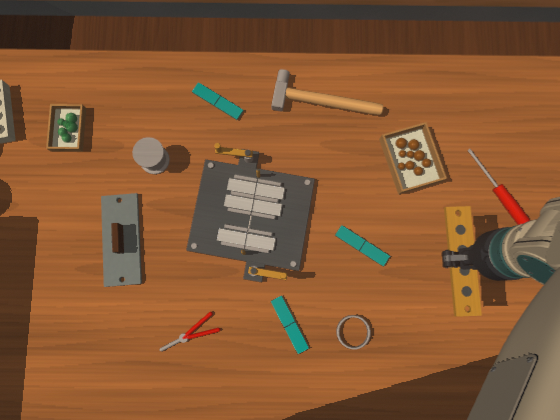

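Blanks are on the line and both latches are open. I'll carry the die over the bed and check the near hole against the pin.

```bash
python3 - <<'E'
from inhand import *
bot.movel(B(-0.6,0.5,0.16),O(180),speed=0.3)
bot.movel(B(-0.6,0.5,0.070),O(180),speed=0.15)
print(bot.get_time(),bot.get_width(),inB(bot.get_ee_pos()),bot.get_ee_pos()[2],bot.get_eef_rot(),bot.get_wrist_force().round(1))
ee=bot.get_ee_pos();rot=bot.get_eef_rot()
m,im=snap("wrist","g3");print(inhand("g3",0.0118,ee,rot).round(2))
crop(im,200,30,360,150,4,"c_g3")
_,im=snap("scene","s5");crop(im,210,140,400,300,4,"c_s5")
E
```

```text
53.3167 0.4811558503394139 [0.33073754 0.20713464] 0.07077957216117069 [1.79988970e+02 8.86963758e-02 1.70463663e+02] [ 0.5  0.2 -5.9]
[[282.0, 169.0], [281.8, 254.3]]
[[ 53.93  -0.06 -11.88]
 [ 18.52  -0.12 -11.83]]
```

View pics/c_g3.png

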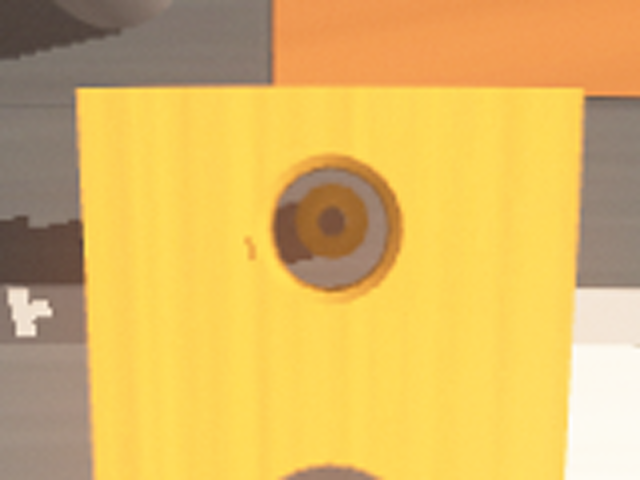

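View pics/c_s5.png

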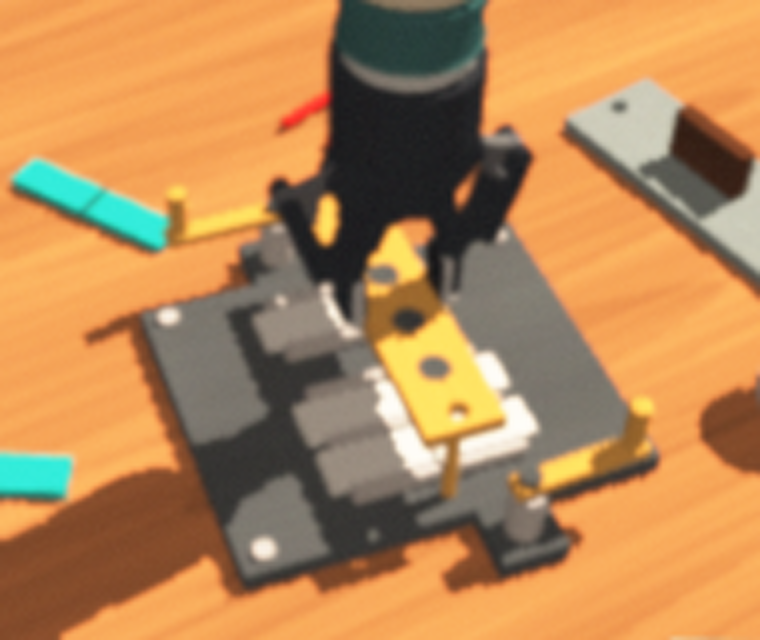

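```bash
python3 - <<'E'
from inhand import *
E=[];
for i in range(8):
    E.append(bot.get_ee_pos());
print(np.array([list(inB(e))+[e[2]*1000] for e in E]).round(2), bot.get_time())
m=bot.camera_model("wrist");c=-np.array(m['R']).T@np.array(m['t']);print(inB(c),c)
E
```

```text
[[ 1.12  0.51 71.7 ]
 [ 1.12  0.51 71.7 ]
 [ 1.12  0.51 71.7 ]
 [ 1.12  0.51 71.7 ]
 [ 1.12  0.51 71.7 ]
 [ 1.12  0.51 71.7 ]
 [ 1.12  0.51 71.7 ]
 [ 1.12  0.51 71.7 ]] 53.4167
[-83.93742918   0.4745793 ] [0.51169205 0.05832174 0.21216923]
```

```bash
python3 - <<'E'
from inhand import *
for i in range(6):
    bot.dwell(0.1); e=bot.get_ee_pos(); m=bot.camera_model("wrist");c=-np.array(m['R']).T@np.array(m['t'])
    print((list(inB(e).round(2)),(e[2]*1000).round(2),inB(c).round(2),(c[2]*1000).round(2)))
E
```

```text
([np.float64(0.81), np.float64(0.65)], np.float64(71.6), array([-84.2 ,   0.57]), np.float64(212.07))
([np.float64(0.23), np.float64(0.65)], np.float64(71.08), array([-84.61,   0.58]), np.float64(211.67))
([np.float64(-0.23), np.float64(0.61)], np.float64(70.59), array([-84.94,   0.56]), np.float64(211.26))
([np.float64(-0.53), np.float64(0.56)], np.float64(70.23), array([-85.12,   0.53]), np.float64(210.97))
([np.float64(-0.65), np.float64(0.54)], np.float64(70.03), array([-85.2 ,   0.51]), np.float64(210.8))
([np.float64(-0.68), np.float64(0.51)], np.float64(69.94), array([-85.21,   0.5 ]), np.float64(210.72))
```

```bash
python3 - <<'E'
from inhand import *
ee=bot.get_ee_pos();rot=bot.get_eef_rot()
m,im=snap("wrist","g4");print(inhand("g4",0.0118,ee,rot).round(2))
crop(im,200,30,360,150,4,"c_g4")
E
```

```text
[[282.0, 169.0], [281.8, 254.3]]
[[ 53.88  -0.07 -11.79]
 [ 18.47  -0.12 -11.8 ]]
```

View pics/c_g4.png

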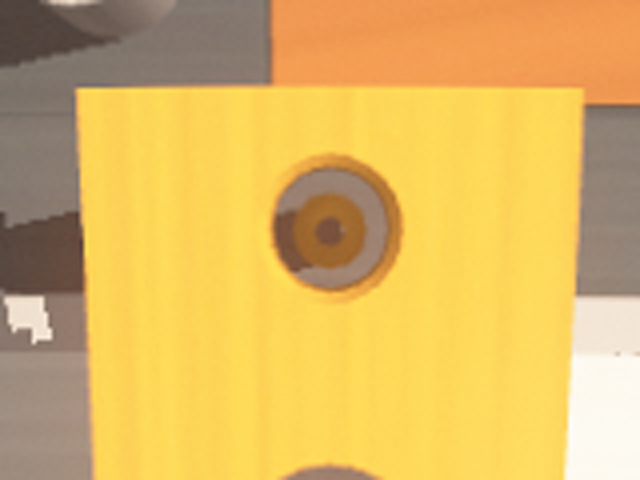

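```bash
python3 - <<'E'
from inhand import *
m,im=load("g4")
f=lambda p:(200+(p[0]+.5)/4-.5,30+(p[1]+.5)/4-.5)
print("hole bottom",inB(onplane(m,[f((331,229))],0.0718)),"top rim",inB(onplane(m,[f((337,227))],0.0818)),"pin top",inB(onplane(m,[f((329,231))],0.060)))
E
```

```text
hole bottom [[-83.82560803   0.54102238]] top rim [[-84.0937841    1.05982778]] pin top [[-83.51128471   0.34141292]]
```

```bash
python3 - <<'E'
from inhand import *
t=(-0.3,0.3)
bot.movel(B(*t,0.064),O(180),speed=0.05); bot.dwell(0.4)
h=bot.movel(B(*t,0.030),O(180),speed=0.04,force_limit=8);print(h,bot.get_ee_pos()[2],bot.get_wrist_force().round(1))
if not h:
    h=bot.movel(B(*t,0.016),O(180),speed=0.02,force_limit=6);print(h,bot.get_ee_pos()[2],bot.get_wrist_force().round(1))
print(bot.get_width(),bot.get_time())
_,im=snap("wrist","g5");_,im=snap("scene","s6");crop(im,210,140,400,300,4,"c_s6")
E
```

```text
False 0.030285599788565272 [-0.3  0.9 -5.6]
True 0.021807635511152047 [ 0.9 -0.8  6.2]
0.4873468239625477 56.2167
```

View pics/g5.png

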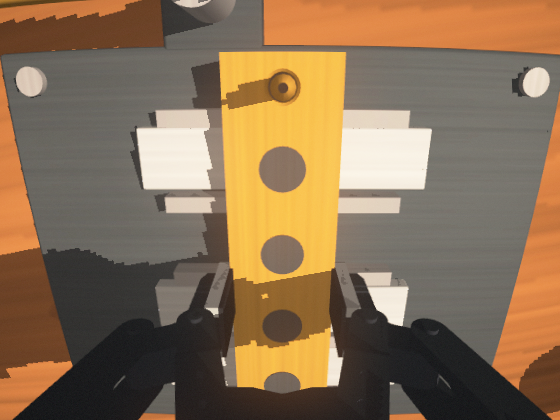

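View pics/c_s6.png

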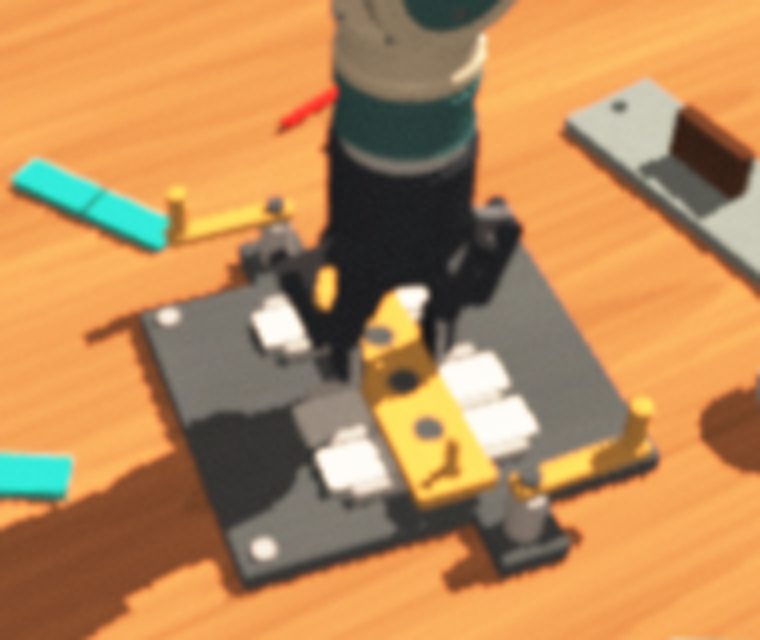

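```bash
python3 - <<'E'
from push import *
bot.gripper_to(0.64); p=bot.get_ee_pos()
bot.movel([p[0],p[1],0.16],speed=0.2)
bot.move_ptp(B(-30,0,0.26),O(180)); bot.dwell(0.3); m,im=snap("wrist","w7"); measure(m,im)
crop(im,150,50,420,290,2.8,"c_w7");print(bot.get_time())
E
```

```text
ribs x,lo,hi,mark: [(-72, -113.5, 115.0, nan), (-36, -114.2, 115.0, nan), (0, -113.8, 115.0, nan), (36, -114.4, 115.0, nan), (72, -114.4, 115.0, nan)]
blanks: {-54: (-59.0, 60.7, 0.86, nan), -18: (-23.1, 23.4, 0.18, nan), 18: (-59.9, 60.0, 0.04, nan), 54: (-59.4, 60.7, 0.64, nan)}
58.2917
```

View pics/w7.png

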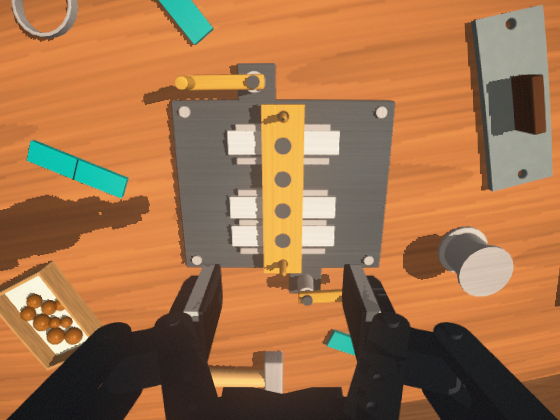

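View pics/c_w7.png

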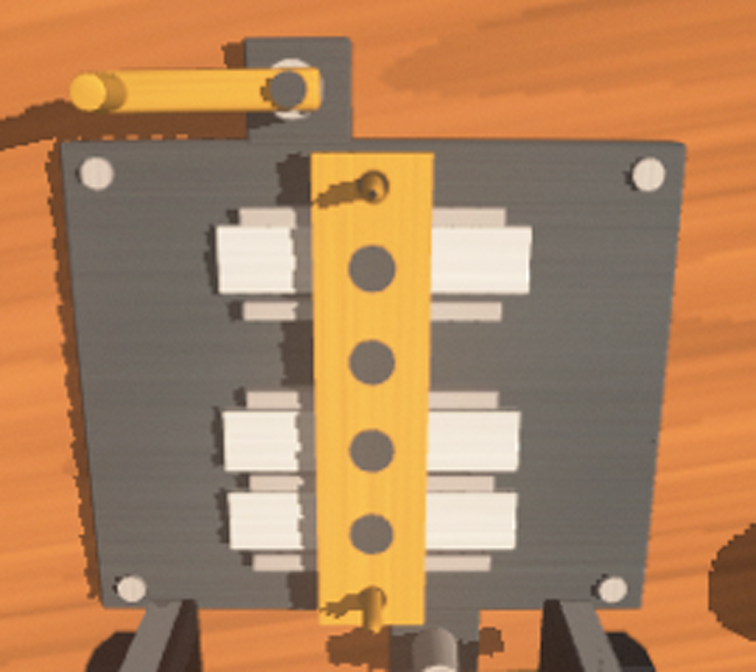

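```bash
python3 - <<'E'
from h import *
bot.gripper_to(0.5)
bot.move_ptp([0.52,0.33,0.28],[180,0,180]); bot.dwell(.3); snap("wrist","p1")
bot.movel([0.52,0.27,0.24],[180,0,180],speed=0.25); bot.dwell(.3);snap("wrist","p2"); print(bot.get_time())
E
```

```text
60.8083
```

View pics/p1.png

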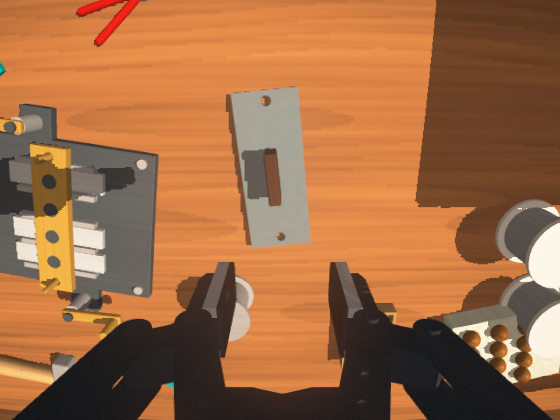

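View pics/p2.png

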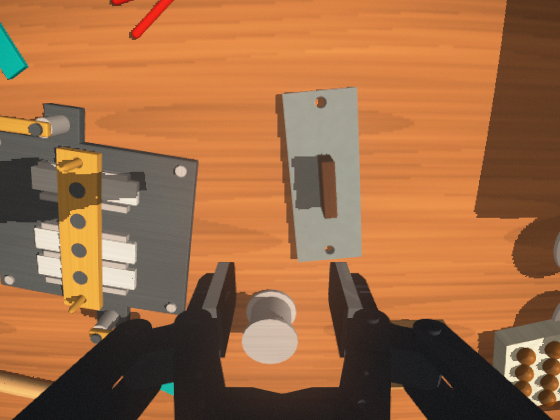

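```bash
python3 - <<'E'
from h import *
a,ia=load("p1");b,ib=load("p2")
def corners(im):
    h=cv2.cvtColor(im,cv2.COLOR_BGR2HSV);m=((h[:,:,1]<70)&(h[:,:,2]>90)&(h[:,:,2]<210)).astype(np.uint8)
    cs,_=cv2.findContours(m,cv2.RETR_EXTERNAL,cv2.CHAIN_APPROX_NONE)
    cs=[c for c in cs if 220<cv2.boundingRect(c)[0]<320 and cv2.boundingRect(c)[1]<150];c=max(cs,key=cv2.contourArea)
    return cv2.approxPolyDP(cv2.convexHull(c),6,True).reshape(-1,2)
for im in(ia,ib): print(corners(im).tolist())
P=dict(h1=((265.5,101),(321,102)),h2=((281,237),(330,250)),c1=((231,93),(283,94)),c2=((297,87),(356,88)),c3=((310,242),(361,257)),c4=((248,246),(298,260)))
X={}
for k,(p,q) in P.items():
    X[k],r=tri([(a,p),(b,q)]);print(k,X[k].round(4),round(r*1e3,2))
d=X['h2']-X['h1'];print("hole",np.linalg.norm(d),np.degrees(np.arctan2(d[1],d[0])),(X['h1']+X['h2'])/2)
cc=[X[k] for k in('c1','c2','c3','c4')];print("ctr",np.mean(cc,0),np.linalg.norm(cc[1]-cc[0]),np.linalg.norm(cc[2]-cc[1]))
crop(ia,220,75,330,255,4,"c_p1");crop(ib,270,75,380,275,4,"c_p2")
E
```

```text
[[297, 87], [309, 242], [252, 247], [231, 94]]
[[355, 87], [361, 255], [298, 261], [282, 94]]
h1 [0.4549 0.3103 0.0106] 0.27
h2 [0.6227 0.3274 0.0072] 0.23
c1 [0.4466 0.2718 0.0095] 0.33
c2 [0.4403 0.3455 0.0091] 0.24
c3 [0.6291 0.3641 0.0108] 0.73
c4 [0.62   0.2883 0.038 ] 0.75
hole 0.16875921200951496 5.820399086965439 [0.53879411 0.31886069 0.00890013]
ctr [0.53400447 0.31740233 0.01686533] 0.07398391359608174 0.189720608311905
```

View pics/c_p1.png

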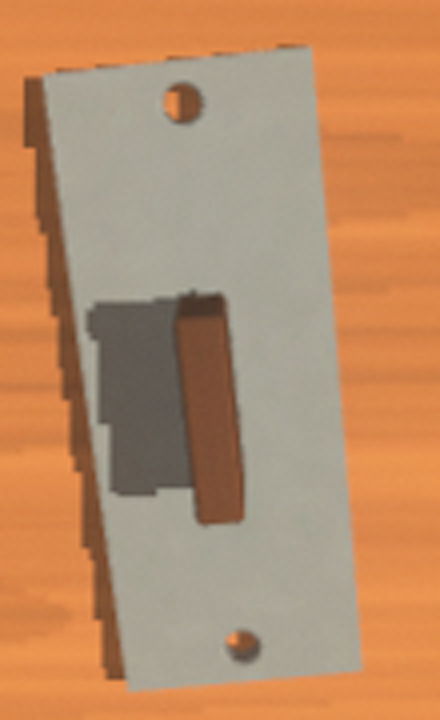

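View pics/c_p2.png

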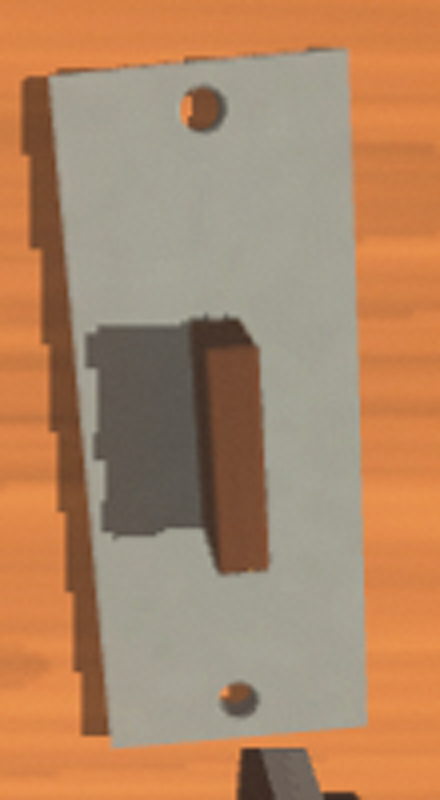

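```bash
python3 - <<'E'
from h import *
a,_=load("p1");b,_=load("p2")
X=[]
for p,q in [((177,318),(206,350)),((225,312),(258,345)),((244,522),(268,571)),((199,523),(221,573))]:
    x,r=tri([(a,(220+p[0]/4-.4,75+p[1]/4-.4)),(b,(270+q[0]/4-.4,75+q[1]/4-.4))]);X.append(x);print(x.round(4),round(r*1e3,2))
print("grip",np.mean(X,0))
p=[0.5388,0.3189];o=[180,0,-174.18]
bot.move_ptp(p+[0.10],o)
h=bot.movel(p+[0.015],o,speed=0.1,force_limit=6);bot.dwell(.3);print(h,bot.get_ee_pos())
bot.gripper_to(0.0,f_grip=80);print(bot.get_width(),bot.get_wrist_force().round(1),bot.get_time());snap("wrist","p3")
E
```

```text
[0.5097 0.3091 0.0418] 0.3
[0.5085 0.322  0.0402] 0.48
[0.5675 0.3271 0.0425] 0.02
[0.5665 0.3145 0.0464] 0.07
grip [0.53807212 0.31818488 0.04272597]
False [0.53917416 0.31911704 0.01556359]
0.1509352894293296 [-1.4 -0.8  1.5] 63.125
```

View pics/p3.png

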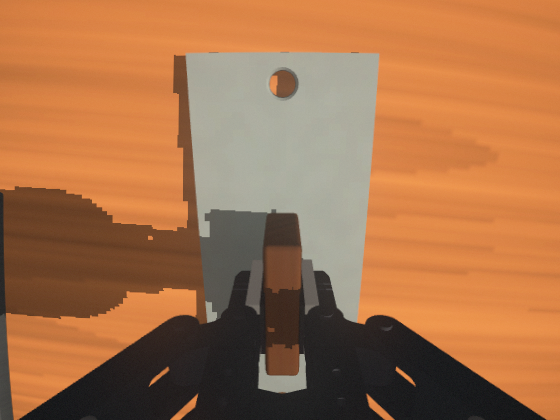

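```bash
python3 - <<'E'
from h import *
p=bot.get_ee_pos();o=[180,0,-174.18]
bot.movel([0.5388,0.3189,0.06],o,speed=0.1); bot.movel([0.5388,0.3189,0.14],o,speed=0.2);print(bot.get_width(),bot.get_wrist_force().round(1))
bot.movel(B(0,0.3,0.14),O(180),speed=0.3)
bot.movel(B(0,0.3,0.090),O(180),speed=0.12);bot.dwell(0.7)
e=bot.get_ee_pos();print(inB(e),e[2],bot.get_width(),bot.get_wrist_force().round(1),bot.get_time())
m,im=snap("wrist","p4");crop(im,180,30,380,180,4,"c_p4")
_,im=snap("scene","s7");crop(im,210,140,400,300,4,"c_s7")
E
```

```text
0.14680940189823946 [ 0.   0.1 -5.2]
[-0.0690319   0.24478143] 0.0899633100155139 0.1478819573479379 [-0.8  0.4 -5.1] 66.675
```

View pics/c_p4.png

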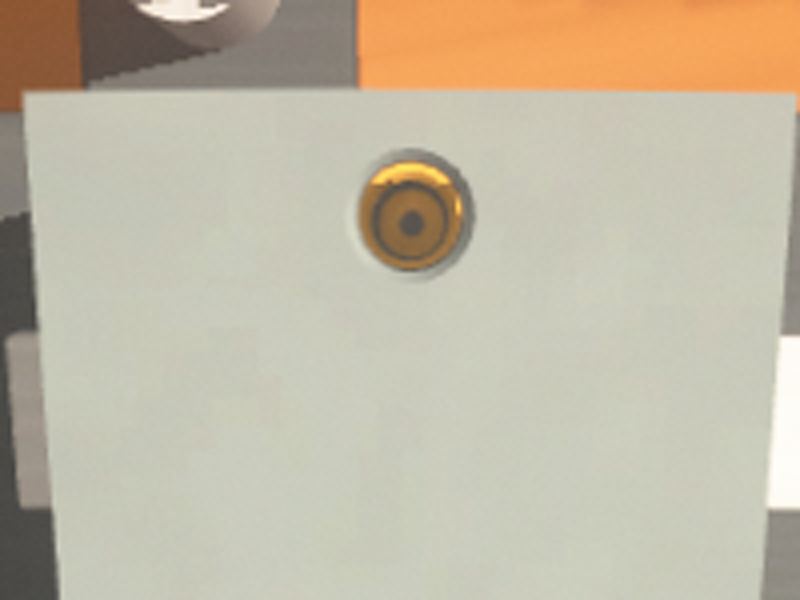

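View pics/c_s7.png

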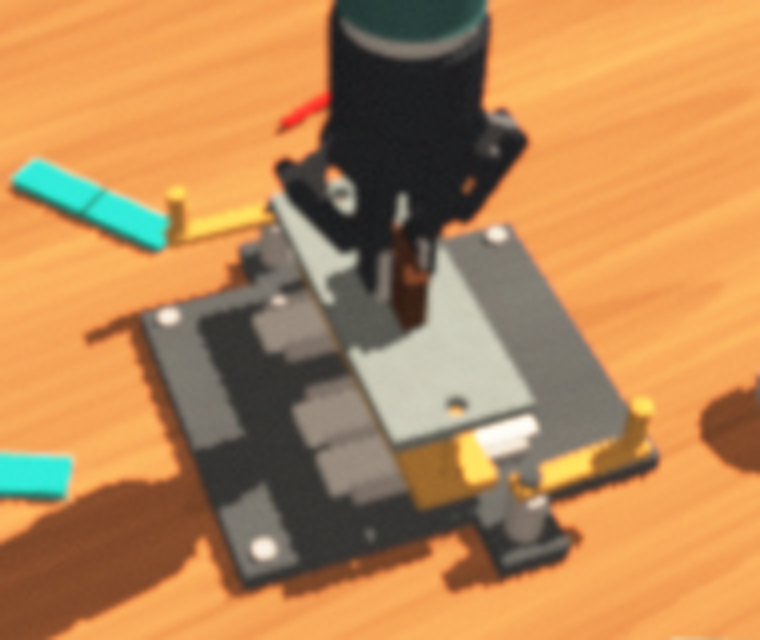

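```bash
python3 - <<'E'
from h import *
m,im=load("p4")
f=lambda p:(180+(p[0]+.5)/4-.5,30+(p[1]+.5)/4-.5)
print("hole bottom",inB(onplane(m,[f((412,218))],0.0748)),"top",inB(onplane(m,[f((417,213))],.0848)),"pin",inB(onplane(m,[f((411,223))],0.060)))
# plate near edge direction at top
print(inB(onplane(m,[f((24,93)),f((797,97))],0.0848)))
E
```

```text
hole bottom [[-84.13622667   0.39109318]] top [[-84.63879011   0.87182826]] pin [[-83.53893248   0.29149988]]
[[-96.11512551 -37.17913915]
 [-95.79325474  37.63366057]]
```

```bash
python3 - <<'E'
from h import *
t=(0.6,0.2)
bot.movel(B(*t,0.082),O(180),speed=0.05);bot.dwell(.4)
h=bot.movel(B(*t,0.054),O(180),speed=0.04,force_limit=8);print(h,bot.get_ee_pos()[2],bot.get_wrist_force().round(1))
if not h:
    h=bot.movel(B(*t,0.043),O(180),speed=0.02,force_limit=6);print(h,bot.get_ee_pos()[2],bot.get_wrist_force().round(1))
print(bot.get_width(),bot.get_time())
_,im=snap("wrist","p5");_,im=snap("scene","s8");crop(im,210,140,400,300,4,"c_s8")
E
```

```text
False 0.05415913689553748 [ 0.1  0.4 -5.1]
True 0.04830956016210141 [-0.   0.6  5.4]
0.14939947651364519 68.7333
```

View pics/p5.png

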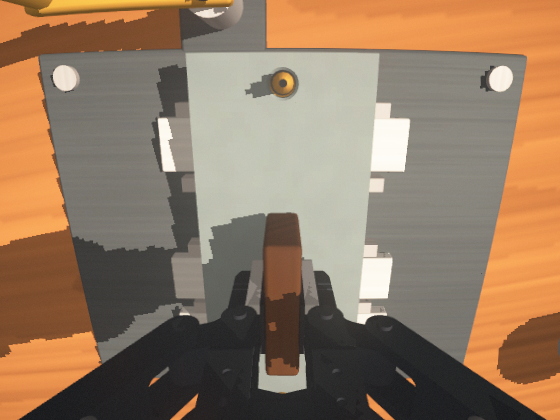

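View pics/c_s8.png

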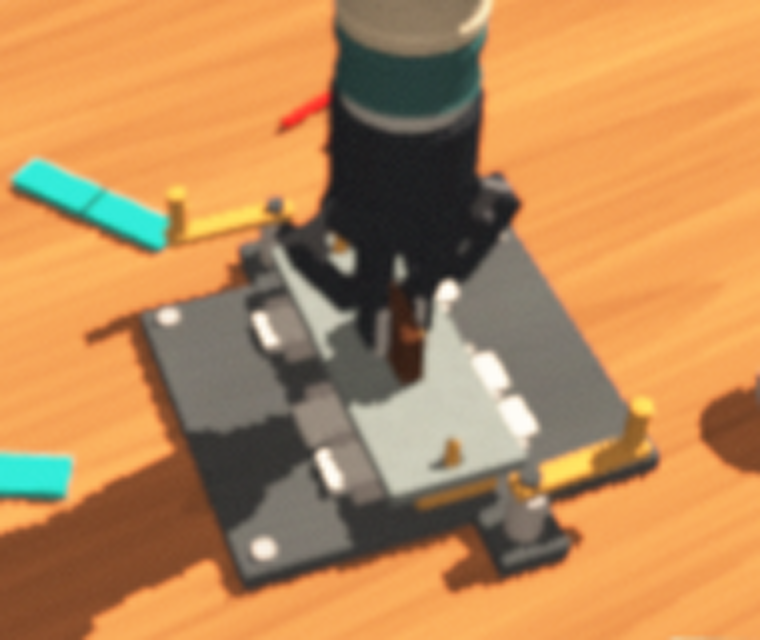

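```bash
python3 - <<'E'
from push import *
bot.gripper_to(0.4); p=bot.get_ee_pos()
bot.movel([p[0],p[1],0.16],speed=0.2)
bot.move_ptp(B(-40,0,0.28),O(180)); bot.dwell(0.4); m,im=snap("wrist","w8"); measure(m,im);print(bot.get_time())
E
```

```text
ribs x,lo,hi,mark: [(-72, -115.0, 115.0, nan), (-36, -114.9, 115.0, nan), (0, -114.5, 115.0, -7.06), (36, -115.0, 115.0, -7.23), (72, -114.9, 115.0, nan)]
blanks: {-54: (-59.1, 60.8, 0.85, nan), -18: (-39.1, 39.5, 0.21, nan), 18: (-59.8, 60.0, 0.08, -7.22), 54: (-59.5, 60.5, 0.49, nan)}
70.9083
```

View pics/w8.png

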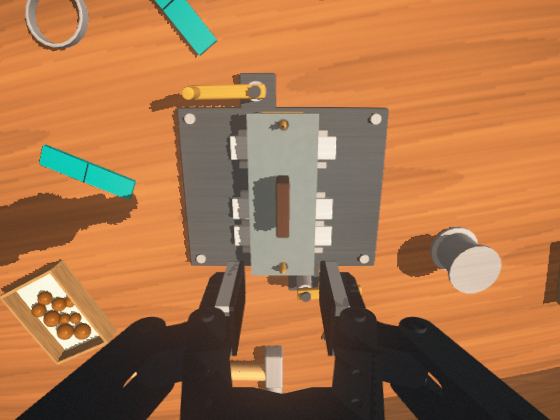

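```bash
python3 - <<'E'
from latch import *
m,im=load("w8")
k=inB(onplane(m,[(188,94)],0.084))[0];print("near knob",k,np.arctan2(-(k[1]+28),k[0]+118),np.hypot(k[0]+118,k[1]+28))
m,im=load("t4")
k=inB(onplane(m,[(180+148/4,140+21/4)],0.084))[0];d=k-[118,28];print("far knob",k,np.arctan2(d[1],-d[0]),np.hypot(*d))
k=inB(onplane(m,[(180+417/4,140+545/4)],0.084))[0];d=k-[-118,-28];print("near knob top",k,np.arctan2(-d[1],d[0]),np.hypot(*d))
E
```

```text
near knob [-116.12993984  -86.60385765] 1.5388969623112274 58.633687048459485
far knob [114.1772228   88.35916696] 1.5075469748546193 60.48010137116629
near knob top [-118.83588168  -89.05821511] 1.5844853850921456 61.06393641789129
```

```bash
python3 - <<'E'
from latch import *
swing("near",1.53,-0.13)
swing("far",1.52,-0.13)
bot.move_ptp(B(-40,0,0.28),O(180)); bot.dwell(0.4); m,im=snap("wrist","w9");crop(im,160,50,410,300,3,"c_w9");print(bot.get_time())
from meas import measure
measure(m,im)
E
```

```text
down hit False 0.06445499174806146
force [ 0.6 -0.9 -0. ]
down hit False 0.06444139363830341
force [0.7 3.1 0.1]
83.4667
ribs x,lo,hi,mark: [(-72, -114.9, 115.0, nan), (-36, -114.9, 115.0, nan), (0, -115.0, 115.0, -7.23), (36, -115.0, 115.0, -7.23), (72, -115.0, 115.0, nan)]
blanks: {-54: (-37.2, 60.8, 11.82, nan), -18: (-39.1, 39.6, 0.23, nan), 18: (-59.8, 60.2, 0.18, -7.21), 54: (-59.5, 60.5, 0.5, nan)}
```

View pics/c_w9.png

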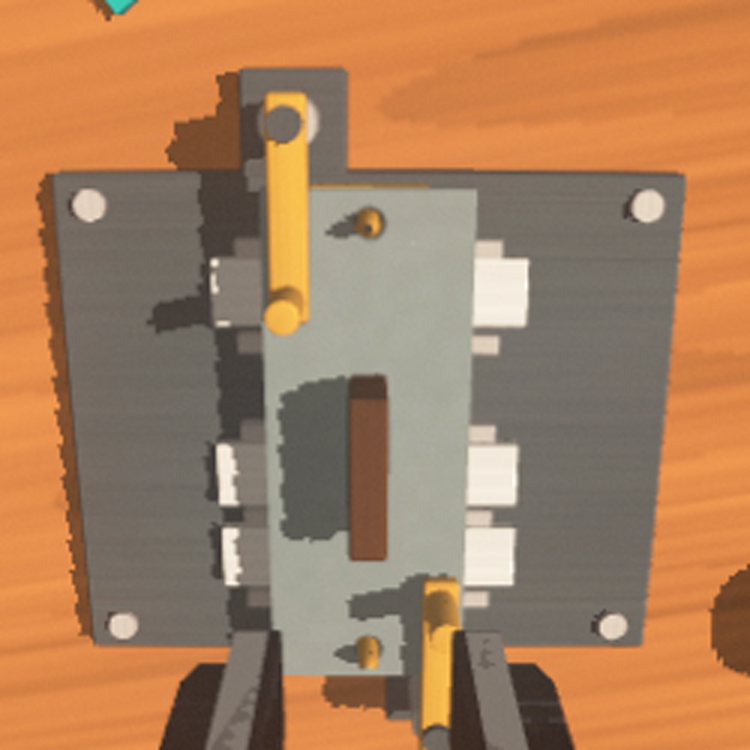

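```bash
python3 - <<'E'
from h import *
m,im=load("w9");f=lambda p:(160+(p[0]+.5)/3-.5,50+(p[1]+.5)/3-.5)
k=inB(onplane(m,[f((284,317))],0.084))[0];d=k-[-118,-28];print("near",np.arctan2(-d[1],d[0]),np.hypot(*d))
k=inB(onplane(m,[f((442,607))],0.084))[0];d=k-[118,28];print("far",np.arctan2(d[1],-d[0]),np.hypot(*d))
print("ch-54 ends",inB(onplane(m,[f((212,292)),f((528,292))],0.022)))
bot.move_ptp([0.35,-0.35,0.30],[180,0,180]); bot.dwell(.5)
for n in("top","scene"):
    _,im=snap(n,n+"F")
    if n=="top": crop(im,180,140,330,290,4,"c_tF")
    else: crop(im,230,170,400,300,4,"c_sF")
print(bot.get_time())
E
```

```text
near -0.020262939981897723 59.56978061164386
far -0.024586739833983535 73.68059422866013
ch-54 ends [[-55.86094469 -58.67644769]
 [-55.98250089  60.31176752]]
85.7167
```

View pics/c_tF.png

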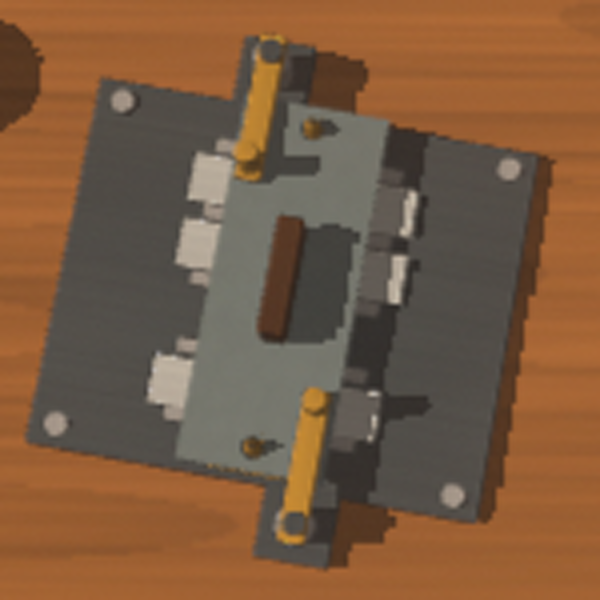

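View pics/c_sF.png

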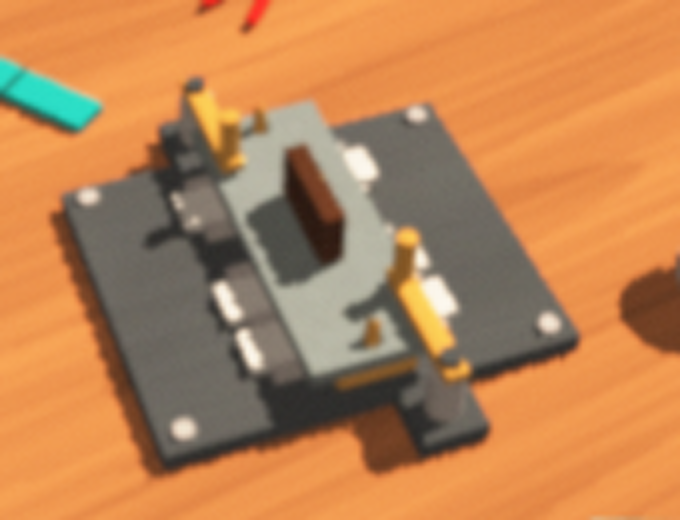

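View pics/topF.png

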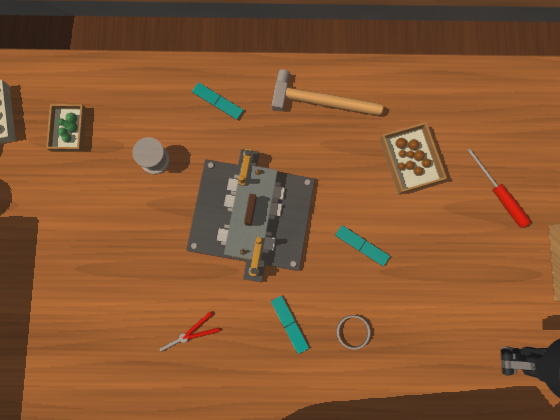

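The final top and scene views agree. The plate lies flat on the die, both pins show through it, and both latches lie over it. The blank ends stick out evenly and the bystanders haven't moved, so I'm handing in.

```bash
python3 - <<'E'
from workcell import bot
print(bot.close_job(),bot.get_time())
E
```

```text
the job is handed in; nothing more can be done
the job is handed in; nothing more can be done
```

The stamping bed is ready for the press, done in the order you asked, and I handed the job in at about 86 s of the 208 s allowed.

- **Latches opened:** I swung both to about 1.5 rad by their knobs.
- **Blanks:** three were present, in the channels at x = -54, 18 and 54 mm. I slid them along their channels with the closed fingers, in three passes. They ended about 0.5, -0.4 and 0.1 mm off the centre line by their middle marks, or about 0.7, -0.1 and 0.4 mm judged by their ends.
- **Die plate:** it went over both pins and touched down with the tool at 21.8 mm (about 21.4 expected).
- **Pressure plate:** it went on top and touched down with the tool at 48.3 mm (48.2 expected). Both pins show through it.
- **Latches closed:** both read about -0.02 rad, against the limit of 0.15.

**Checks after closing:** the blanks had not shifted. The plates lie flat, the gripper is well clear, and the spool, bangle, pliers and turquoise pieces have not moved. I saw no knock or grip slip.

**Checks that disagreed:**
- After closing, the far knob measured 74 mm from its pivot instead of 60 mm, because I picked its top at a steep angle. The top view shows that latch's bar lying along the bed like the near one.
- One end of the blank at x = -54 mm was in shadow in the last wrist view, so the automatic edge reading failed there. I read that end by eye at about -58.7 mm, with the other end at about 60.3 mm.

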